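# Clamp the pill bottle in the one-handed holder

### The job

Stand the amber pill bottle upright in the open bottle holder, between the jaw and the V-shaped stop, and let go of it; then take the crank by its free-spinning grip and wind it steadily clockwise, without letting go on the way or pushing the jaw by hand, until the bottle sits in the V and you feel the crank go distinctly stiffer: held firmly, not crushed. Let go of the grip and leave the bottle held, with the other things on the shelf left alone.

Things in the scene. Friction and masses are not known exactly. Their poses are not given: they have to be found in the camera images.
- holder: One-handed bottle holder, white plastic, fixed: plate 290 mm long (own y), 110 wide (x), 10 thick; origin at the centre of its underside. At its -y end a gear housing (84 x 88 mm, top z 62 mm) carries a steel crank with vertical axis. A jaw slides from it towards +y; near the +y end a V-shaped stop (80 mm wide, z 10 to 54 mm), opening towards the jaw, centres the bottle on x = 0.
- holder_spot (a point): Point on the plate's top (holder x 0, y +20, z 10 mm) where the bottle stands freely at the start. The open jaw's pad is 50 mm away towards -y, the V's arms at least 26 mm towards +y; no walls on the x sides. The V stop is set anywhere within 20 mm along y and is not reported: the bottle ends with its centre at holder y about 45 to 67 mm, told only by feel (or by looking).
- bottle_mid (a point): Centre, half-way up, of the amber screw-top pill bottle with white cap: round, 42 mm across, 86 mm tall, 90 g or so, standing upright; z up.
- knob_mid (a point): Centre (96 mm above the shelf) of the crank's grip: a grey upright cylinder, 21 mm across, 38 mm tall (from 77 to 115 mm above the shelf), spinning freely about its vertical axis at the end of the crank arm, whose top is 75 mm above the shelf. Pinch it from above in any direction; the hand can keep its orientation all the way round.
- crank_axis (a point): Point on the vertical axis of the crank at the grip's mid-height (holder x 0, y -96 mm); the grip runs round it on a circle of 45 mm radius.
- crank (a joint): Crank angle: 0 at the start (arm towards the holder's -x), grows as wound clockwise seen from above, ends at 16 rad. 6 mm of jaw travel per rad. Running free takes 3 to 7 N at the grip (plain friction, 0.3 N m; it stays where left). After 1.4 to 2.1 turns the bottle is seated and each 10 N of squeeze adds about 1.3 N at the grip.
- jaw_plate (a point): Centre (33 mm above the shelf) of the sliding jaw's white plate, 84 mm wide; 12 mm in front of it (holder +y) is its spring-backed rubber pad (18 N per mm), which meets the bottle. A firm hold is a squeeze of 15 N or more (2 N over free running at the grip); over 80 N (about 10 N over) crushes the bottle. Let go, it stays, but any squeeze beyond 50 N eases to 50 N.
- monitor: Bystander, not to be disturbed: the white blood pressure monitor, a 130 x 110 x 51 mm block; origin at the centre of its underside.
- tumbler: Bystander, not to be disturbed: the glass tumbler, 70 mm across, 95 mm tall; origin at the centre of its underside.
- dish: Bystander, not to be disturbed: the grey ceramic dish, 110 mm across, 35 mm tall; origin at the centre of its underside.
- spoon: Bystander, not to be disturbed: the steel spoon, 170 mm long; origin at the centre of its underside.
- tube: Bystander, not to be disturbed: the slim upright vitamin tube, 30 mm across, 120 mm tall; origin at the centre of its underside.
- glasses_case: Bystander, not to be disturbed: the grey spectacle case, 155 x 60 x 35 mm; origin at the centre of its underside.
- coaster: Bystander, not to be disturbed: the round cork coaster, 90 mm across, 8 mm thick; origin at the centre of its underside.

How it is judged (in metres and radians):
On the way, in this order (a step that is already met when the one before it is completed fails the run):
1. the bottle stands upright on the holder's plate between the open jaw and the V stop, let go, with the crank not yet wound (x of bottle_mid in the frame of holder between -0.012 and 0.012 m and z of bottle_mid in the frame of holder between 0.046 and 0.06 m and angle between bottle_mid's own z axis and vertical below 0.1 rad and y of bottle_mid in the frame of holder between -0.012 and 0.085 m and contact force between the fingers and bottle below 0.1 N and value of joint crank below 0.5 rad), for 0.2 s.
2. the crank has been wound a full turn with the grip in the hand (value of joint crank above 6.28 rad and distance between the grasp point and knob_mid below 0.05 m), for 0.1 s.
At the end, for the whole second after the job is handed in: the bottle stands upright (within 0.1 rad) on the holder's plate, pressed into the V stop (centre within 12 mm of the holder's middle line) by the jaw with at least 15 N, at rest, the grip let go (hand 50 mm or more from it) (x of bottle_mid in the frame of holder between -0.012 and 0.012 m and z of bottle_mid in the frame of holder between 0.046 and 0.06 m and angle between bottle_mid's own z axis and vertical below 0.1 rad and y of bottle_mid in the frame of holder between 0.038 and 0.075 m and contact force between jaw and bottle above 15 N and linear speed of bottle below 0.01 m/s and distance between the grasp point and knob_mid above 0.05 m); the robot touches nothing.
It fails at once if the jaw squeezes the bottle with more than 80 N (contact force between jaw and bottle above 80 N).
It fails at once if the grip is let go of before the bottle is held (hand more than 50 mm from it with the crank between 0.8 and 8.5 rad) (value of joint crank between 0.8 and 8.5 rad and distance between the grasp point and knob_mid above 0.05 m).
It fails at once if the robot pushes the jaw itself (over 3 N) (contact force between any of the fingers, the arm and jaw above 3 N).
It fails at once if the bottle is knocked over (angle between bottle_mid's own z axis and vertical above 0.6 rad).
It fails at once if a bystander is moved by more than 30 mm (distance of any of monitor, tumbler, dish, spoon, tube, glasses_case, coaster from where it was at the start of the episode above 0.03 m).
It also fails if it takes over 72 s, if anything falls off the work surface, if the arm or the gripper's body presses on something with over 40 N, if the wrist force passes 120 N, or if a joint passes its speed limit or range.

### The arm

A 6-joint arm with a two-finger parallel gripper is mounted at the origin on the work surface. World frame = base frame: x ahead of the robot, y to its left, z up, the work surface at z = 0. Lengths are in mm, angles in rad, forces in N, time in s.
With the tool pointing down it reaches from about 350 to 875 mm from the base axis. Payload 4.2 kg.
Tool frame: the origin (TCP) lies on the mounting face of the last link; the fingertips stand 173 mm ahead of it and the grasp point (between the pads) lies 155 mm ahead of it; z points along the fingers, y is the direction in which the jaws open and shut (so a half turn about z gives the same grasp; the last joint's range is limited). The gripper opens to 85 mm and grips with 20 to 120 N. Pads are 22 mm wide; open, the fingers measure 114 mm over their backs; the gripper's body (76 mm by 85 mm) begins 54 mm behind the grasp point. The pads swing forward as they close: fully open they stand 13 mm farther back than shut.
Start: joints at [1.456, 0.385, 0.008, 0, -1.194, -0.259], TCP at [228.189, 581.833, 404.712] pointing down, gripper open.
Joint ranges: [-3.14, 3.14], [-1.21, 2.06], [-1.07, 1.41], [-3.16, 2.05], [-2.99, -0.16], [-3.1, 3.1]. Speed limits (rad/s): [2.79, 2.79, 3.14, 3.14, 3.14, 3.14].

### API

Orientations are given as a unit quaternion [x, y, z, w].
In Python, from bench import arm gives the robot as it stands. The module is installed in compiled form; this text tells all that it offers.
- The arm moves only by the tool play_rows, never from a script. Its argument "moves" is a list of rows, each a list of 3 entries, a list of its own where there are three numbers: the shift along the world's x, y, z in units of 30 cm (1.0 is 30 cm), then the turn about the world's z in units of 30 degrees (1.0 is 30 degrees), then the gripper's target within -1 to 1 (shut at 1, half-way at 0, fully open at -1). In form: [[[x, y, z], turn, jaw], ...]. A call has 1 to 12 rows; each row is the pose to reach, as a shift and turn from the pose measured when the call began; what a row does not reach only later rows make up. A row lasts 1/8 s, in which the tool goes at most 62.5 mm and 10.7 degrees, less where a joint would pass 70% of its speed; a pose out of reach is approached as far as the arm can. A call with a number of a shift or a turn outside -1 to 1 is refused whole. A call with a gripper value outside its range is refused whole. The fingers move at their own pace and stop on an object; the grip force is fixed at half the most. Time passes only in rows, so rows that repeat a pose let the fingers close. It gives the time, the measured TCP pose, the force and the opening at its end, in the units of the state.
- arm.read_state(): the state, without advancing time (a new reading comes with each control period).
- arm.get_image(name): name is "side" or "top" or "wrist"; returns a dict with "pixels" (400x640x3 uint8, red, green, blue), "vfov" (degrees; the focal length in pixels is half the picture's height over the tangent of half this angle, whatever the lens; pixels are square), "cx", "cy" (the principal point, pixels), "dist" ([k1, k2, p1, p2, k3] as OpenCV has them; the pictures are not rectified), "xyz" and "rotation" of the camera in the world. Camera axes: x right, y up, looking along -z (the intrinsics and any distortion apply to the point x, -y, -z); pixel columns grow to the right and rows downward; lengths in mm; the calibration is good to about 2 mm. A picture is of the moment at which its call begins. There is no depth.
- arm.job_done(): hands the job in, once; it reports no verdict.
Trained networks look in a picture, given as the dict that the camera call returned (one of the last four; its "shot" number tells which), for a name from the list of things; names that differ only in an ending like _2 or _b are one class to them, and where a whole thing is asked for, a point or a joint stands for the part that bears it (a point fixed in the world has none). Each returns a list of dicts, best first, with "conf" (0 to 1); they miss things now and then, are a little off and sometimes report something else, mostly with a low value. They report only what shows in the picture. A call takes as long as a camera call.
- arm.look_for(name, picture): "centre" ([x, y, z] in mm, in world coordinates, good to about 4 mm: the middle of the surface that is visible of it).
The state is a dict: "clock": time; "joints": joint angles; "joint_vel": joint speeds; "joint_efforts": joint torques, N m; "position": TCP position; "ee_rot": TCP orientation; "contact_force": force on the tool from outside, world axes, zero at the start; "wrist_torque": the same for the moment, N m; "gripper_width": finger opening in mm.
Only numpy, scipy, OpenCV 4.12 (cv2) and the standard library are available. Lean on these libraries where they do the work, as an engineer would, in place of code of your own. Each camera call takes 0.05 s, during which the arm holds its last target.

## Working session

There is one attempt and no reset: what is moved stays moved. The work goes in short steps, Python scripts to look and compute and a tool call to move; the robot and the scene stay as the last step left them, time stands still between calls to the robot, and variables do not carry over. Pictures are saved under pics/ and viewed, and the job is handed in when it is done.

Besides the shell and the picture viewer there is one more tool, called after "Request:" in YAML: its name, and indented under it one key for each argument. play_rows: Moves the arm, as the interface text tells. Shifts and turns lie within -1 to 1; 1 stands for 30 cm of shift or 30 degrees of turn. Its arguments: {"type":"object","properties":{"moves":{"type":"array"}},"required":["moves"]}

```bash
mkdir -p pics; cat > h.py <<'E'
import numpy as np, cv2
from bench import arm
def save(p,n):
    cv2.imwrite(f'pics/{n}.png', p['pixels'][:,:,::-1])
def K(p):
    f=200/np.tan(np.radians(p['vfov'])/2); return np.array([[f,0,p['cx']],[0,f,p['cy']],[0,0,1.]])
def R(p):
    r=np.array(p['rotation'],float)
    if r.size==4:
        from scipy.spatial.transform import Rotation as Q
        return Q.from_quat(r).as_matrix()
    return r.reshape(3,3)
def ray(p,uv,z):
    q=cv2.undistortPoints(np.array([[uv]],float),K(p),np.array(p['dist'],float))[0,0]
    d=R(p)@np.array([q[0],-q[1],-1.]); c=np.array(p['xyz'],float)
    return c+d*(z-c[2])/d[2]
def proj(p,X):
    Y=R(p).T@(np.array(X,float)-np.array(p['xyz'])); Y=Y*[1,-1,-1]
    return cv2.projectPoints(Y.reshape(1,3),np.zeros(3),np.zeros(3),K(p),np.array(p['dist'],float))[0].ravel()
E
python3 - <<'E'
from h import *
s=arm.read_state(); print(s)
for n in ['top','side','wrist']:
    p=arm.get_image(n); save(p,n+'0'); print(n,p['xyz'],p['rotation'],p['vfov'])
    for k in ['holder','bottle_mid','knob_mid','crank','jaw_plate','monitor','tumbler','dish','spoon','tube','glasses_case','coaster']:
        r=arm.look_for(k,p)
        if r: print(k,[(np.round(q['centre']),round(q['conf'],2)) for q in r[:2]])
E
```

```text
{'clock': 0.0, 'joints': array([ 1.45557322e+00,  3.85551314e-01,  6.60712340e-03, -5.11537820e-04,
       -1.19401894e+00, -2.58580905e-01]), 'joint_vel': array([-3.85746809e-04, -7.75121228e-05,  1.10614097e-04, -1.28393375e-03,
       -4.80843945e-04,  1.71009555e-03]), 'joint_efforts': array([-8.22982402e-04, -3.92291880e+01,  1.88402027e+01,  4.18617859e+00,
       -4.72379310e-03, -1.50728773e-06]), 'position': array([228.12458505, 581.64782104, 403.61515833]), 'ee_rot': array([ 9.82566463e-01, -1.85908353e-01, -1.59525068e-04,  1.09764329e-03]), 'contact_force': array([ 0.62879405, -0.1129671 , -0.09633131]), 'wrist_torque': array([-0.01306333, -0.0125655 , -0.01879188]), 'gripper_width': 84.99931706608157}
top [ 400.39383998    9.39247819 1191.96037517] [ 0.04904913 -0.06084769 -0.69770491  0.71210926] 48.775388342454214
holder [(array([574., -30.,  12.]), 0.83)]
bottle_mid [(array([504., 285.,  86.]), 0.81)]
knob_mid [(array([ 520., -106.,  115.]), 0.52)]
crank [(array([739., 227.,  39.]), 0.68), (array([ 556., -112.,   76.]), 0.46)]
jaw_plate [(array([576., -60.,  52.]), 0.
[... 495 characters left out ...]
08.,   24.]), 0.87)]
bottle_mid [(array([ 466., -372.,   10.]), 0.59)]
knob_mid [(array([ 523., -117.,  102.]), 0.63)]
crank [(array([ 537., -116.,   79.]), 0.62)]
monitor [(array([735., 203.,  38.]), 0.91)]
dish [(array([ 537., -115.,   78.]), 0.59)]
spoon [(array([ 466., -376.,   12.]), 0.87), (array([796.,  95.,  29.]), 0.2)]
tube [(array([ 693., -341.,   84.]), 0.96)]
glasses_case [(array([799.,  92.,  32.]), 0.82), (array([ 469., -374.,   12.]), 0.61)]
coaster [(array([ 382., -286.,   12.]), 0.97), (array([734., 206.,  37.]), 0.52)]
wrist [303.39372929 553.2160763  374.23726475] [ 0.0891111  -0.13100429  0.81579146 -0.55622062] 70.1261245767368
coaster [(array([347., 382.,  36.]), 0.5)]
```

View pics/top0.png

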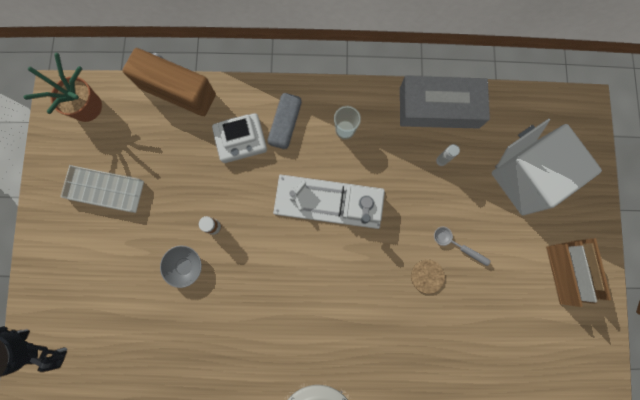

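View pics/side0.png

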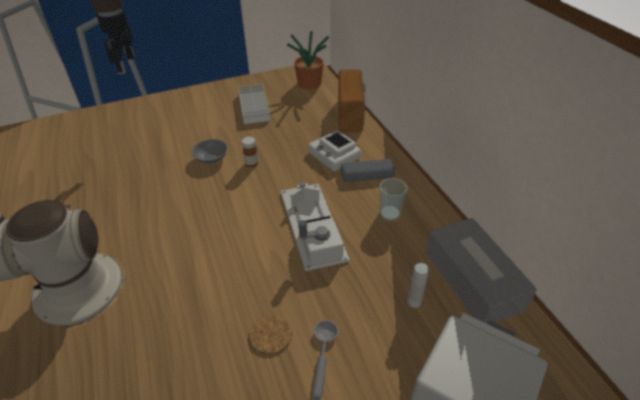

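```bash
python3 - <<'E'
import cv2
a=cv2.imread('pics/top0.png')
print(a.shape)
cv2.imwrite('pics/top0z.png',cv2.resize(a[80:240,250:480],None,fx=3.4,fy=3.4,interpolation=2))
E
```

```text
(400, 640, 3)
```

The top view shows the holder at about (330,201) px with the V stop on the left (+y) and the gear housing and crank on the right. The bottle is at (208,225) and the dish at (181,267). The side view agrees.

View pics/top0z.png

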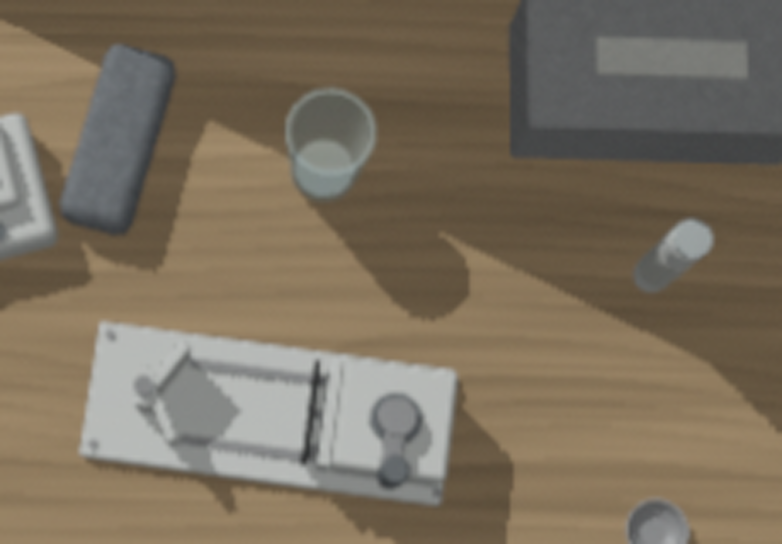

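The zoom shows the plate's left corners at zoom px (101,322) and (80,456), the bottom right corner at (440,503), the crank hub at (397,417) and the grip at (394,468). The V's apex is on the left.

```bash
python3 - <<'E'
from h import *
from scipy.optimize import least_squares
p=arm.get_image('top')
z=lambda u,v:(250+u/3.4,80+v/3.4)
obs=[((-55,145,10),None)]
for n,uv,h in [('TL',(101,322),10),('BL',(80,456),10),('BR',(440,503),10),('hubtop',(397,415),77),('knobtop',(394,467),115),('house TR',(457,370),62),('house BR',(446,480),62)]:
    print(n,np.round(ray(p,z(*uv),h),1))
# fit holder pose: local pts; +y end is left (world +y)
L=[(55,145,10),(-55,145,10),(-55,-145,10),(0,-96,77),(-45,-96,115)]
U=[z(101,322),z(80,456),z(440,503),z(397,415),z(394,467)]
def W(t,l): c,s=np.cos(t[2]),np.sin(t[2]); return np.array([t[0]+c*l[0]-s*l[1],t[1]+s*l[0]+c*l[1],l[2]])
f=lambda t:np.concatenate([proj(p,W(t,l))-u for l,u in zip(L,U)])
r=least_squares(f,[574,-30,0],x_scale=[10,10,.1]); print(r.x,np.round(r.fun,1))
t=r.x
for n,l in dict(spot=(0,20,10),axis=(0,-96,96),knob=(-45,-96,96)).items(): print(n,np.round(W(t,l),1))
# bottle cap
im=cv2.imread('pics/top0.png'); cv2.imwrite('pics/botz.png',cv2.resize(im[195:300,150:260],None,fx=5,fy=5,interpolation=2))
im=cv2.imread('pics/side0.png'); cv2.imwrite('pics/sidez.png',cv2.resize(im[120:280,180:420],None,fx=3.3,fy=3.3,interpolation=2))
w=arm.get_image('wrist')
E
```

```text
TL [650.4 115.9  10. ]
BL [541.7 128.7  10. ]
BR [ 510.2 -157.3   10. ]
hubtop [ 569.8 -115.3   77. ]
knobtop [ 525.9 -109.   115. ]
house TR [ 608.1 -163.    62. ]
house BR [ 523.  -154.5   62. ]
[ 5.80576771e+02 -2.01697656e+01 -1.10847299e-01] [-0.7 -0.3 -0.5 -0.1  0.3  0.1  0.1 -0.1  0.6  0.3]
spot [ 5.828e+02 -3.000e-01  1.000e+01]
axis [ 570.  -115.6   96. ]
knob [ 525.2 -110.6   96. ]
```

View pics/botz.png

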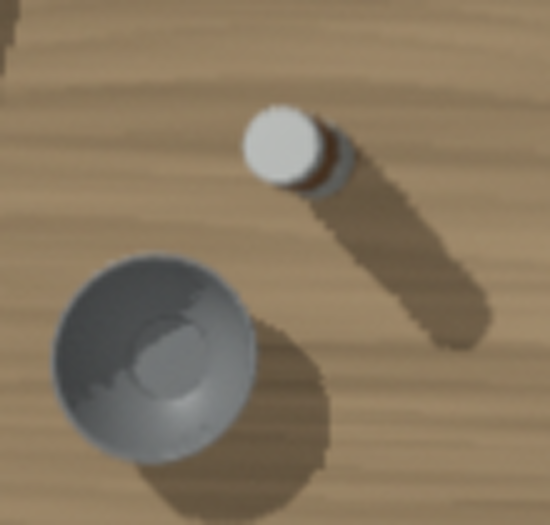

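View pics/sidez.png

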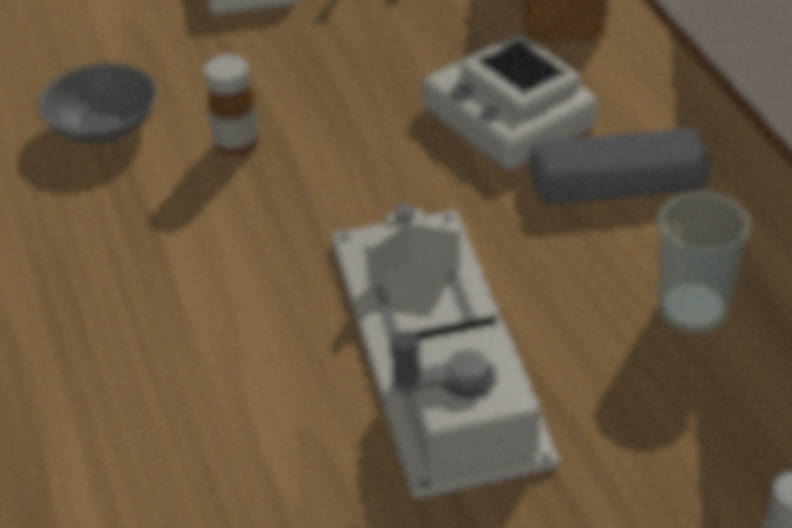

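```bash
python3 - <<'E'
from h import *
p=arm.get_image('top')
print(np.round(ray(p,(150+282/5-.4,195+146/5-.4),86),1))
print(np.round(ray(p,(180+229/3.3,120),86),1))
q=arm.get_image('side')
for z in (86,): print(np.round(ray(q,(180+227/3.3,120+70/3.3),z),1))
print(proj(q,(505,285,86)), proj(q,(505,285,0)))
E
```

```text
[504.3 290.1  86. ]
[778.6 193.5  86. ]
[505.6 284.7  86. ]
[248.55608472 141.20796647] [251.86144958 164.54503772]
```

Request:
play_rows:
  moves:
    - [[0.2,-0.2,0],-0.3,-1]
    - [[0.4,-0.4,0],-0.6,-1]
    - [[0.6,-0.6,0],-0.9,-1]
    - [[0.8,-0.8,0],-1,-1]
    - [[0.92,-0.98,0],-1,-1]
    - [[0.92,-0.98,0],-1,-1]

```text
clock: 2.9
position: [486.8, 308.0, 405.0]
ee_rot: [0.901, -0.434, 0.0, -0.0]
contact_force: [1.3, 0.3, 0.5]
gripper_width: 85.7
```

Request:
play_rows:
  moves:
    - [[0,-0.03,0],-0.3,-1]
    - [[0.02,-0.05,0],-0.6,-1]
    - [[0.04,-0.06,0],-0.9,-1]
    - [[0.06,-0.07,0],-1,-1]
    - [[0.06,-0.07,0],-1,-1]

```text
clock: 3.52
position: [505.0, 286.8, 404.9]
ee_rot: [0.758, -0.652, 0.0, -0.0]
contact_force: [-0.3, 0.1, 0.3]
gripper_width: 85.6
```

Request:
play_rows:
  moves:
    - [[0,0,0],-0.3,-1]
    - [[0,0,0],-0.5,-1]
    - [[0,0,0],-0.5,-1]

```text
clock: 3.9
position: [504.8, 286.9, 405.0]
ee_rot: [-0.667, 0.745, -0.0, 0.0]
contact_force: [-0.4, 0.1, -0.9]
gripper_width: 85.8
```

```bash
python3 - <<'E'
from h import *
s=arm.read_state(); print(s['position'],s['ee_rot'],s['joints'])
w=arm.get_image('wrist'); save(w,'w1'); print(w['xyz'])
print(arm.look_for('bottle_mid',w)[:2])
for y in (285,287,290): print(y,proj(w,(505,y,86)))
q=arm.get_image('side'); save(q,'side1')
im=cv2.imread('pics/side1.png'); cv2.imwrite('pics/side1z.png',cv2.resize(im[80:230,180:340],None,fx=4,fy=4,interpolation=2))
E
```

```text
[504.81174263 286.92334794 405.00784207] [-6.67365128e-01  7.44730600e-01 -2.35975833e-04  2.51334867e-04] [ 7.95759300e-01  3.09154229e-01 -1.04359106e-01  5.50121119e-04
 -1.15681214e+00 -9.05446426e-01]
[496.4772216  207.81103434 374.5048938 ]
[{'centre': [505.1, 282.9, 85.5], 'conf': 0.82}]
285 [318.73733164 181.6695738 ]
287 [318.94562446 183.50192518]
290 [319.25645454 186.23637596]
```

View pics/w1.png

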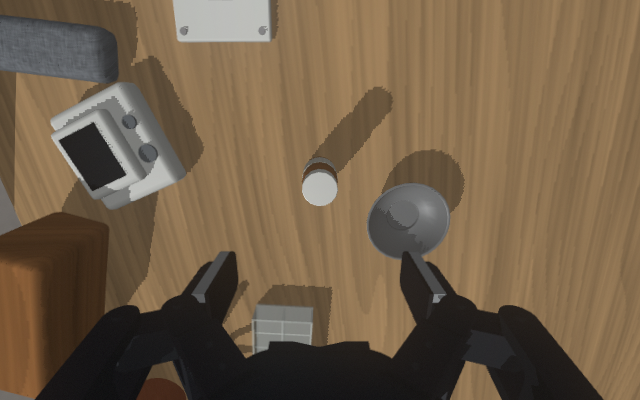

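The wrist view shows the bottle cap top centred at about (320,188), midway between the fingers. That puts it at about (505, 291), which agrees with the top view, so I descend to it.

Request:
play_rows:
  moves:
    - [[0,0.012,-0.15],0,-1]
    - [[0,0.012,-0.3],0,-1]
    - [[0,0.012,-0.45],0,-1]
    - [[0,0.012,-0.55],0,-1]
    - [[0,0.012,-0.64],0,-1]
    - [[0,0.012,-0.64],0,-1]
    - [[0,0.012,-0.64],0,0]
    - [[0,0.012,-0.64],0,0.4]
    - [[0,0.012,-0.64],0,0.6]
    - [[0,0.012,-0.64],0,0.6]
    - [[0,0.012,-0.64],0,0.6]
    - [[0,0.012,-0.64],0,0.6]

```text
clock: 5.55
position: [505.2, 290.9, 214.8]
ee_rot: [-0.667, 0.745, -0.0, 0.002]
contact_force: [-1.3, 0.1, 5.4]
gripper_width: 39.7
```

```bash
python3 - <<'E'
from h import *
w=arm.get_image('wrist'); save(w,'w2')
E
```

```text
(no output)
```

View pics/w2.png

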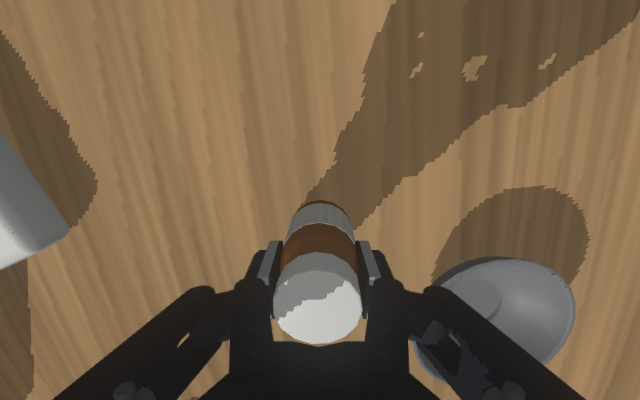

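The bottle is between the pads, with the cap centred at about (319,310). I lift it and carry it over the holder.

Request:
play_rows:
  moves:
    - [[0,0,0.15],0,0.6]
    - [[0,0,0.3],0,0.6]
    - [[0,0,0.4],0,0.6]
    - [[0.06,-0.2,0.43],0,0.6]
    - [[0.11,-0.4,0.43],0,0.6]
    - [[0.16,-0.6,0.43],0,0.6]
    - [[0.21,-0.8,0.43],0,0.6]
    - [[0.26,-0.9,0.43],0,0.6]
    - [[0.26,-0.98,0.43],0,0.6]
    - [[0.26,-0.98,0.43],0,0.6]
    - [[0.26,-0.98,0.43],0,0.6]

```text
clock: 6.98
position: [583.0, -2.8, 343.9]
ee_rot: [-0.668, 0.745, -0.0, 0.002]
contact_force: [-0.4, 0.5, -1.3]
gripper_width: 39.5
```

```bash
python3 - <<'E'
from h import *
w=arm.get_image('wrist'); save(w,'w3')
w=arm.get_image('top'); save(w,'top3')
im=cv2.imread('pics/top3.png'); cv2.imwrite('pics/top3z.png',cv2.resize(im[130:250,250:410],None,fx=5,fy=5,interpolation=2))
t=(581.4,-19.3,-.1108)
def W(t,l): c,s=np.cos(t[2]),np.sin(t[2]); return np.array([t[0]+c*l[0]-s*l[1],t[1]+s*l[0]+c*l[1],l[2]])
w=arm.get_image('wrist')
for l in [(45,145,10),(-55,145,10),(55,145,10),(0,-96,77),(-45,-96,115)]: print(l,np.round(proj(w,W(t,l)),1))
E
```

```text
(45, 145, 10) [283.  278.8]
(-55, 145, 10) [363.5 279.1]
(55, 145, 10) [275.  278.8]
(0, -96, 77) [320.2  56.7]
(-45, -96, 115) [391.8  47.8]
```

View pics/w3.png

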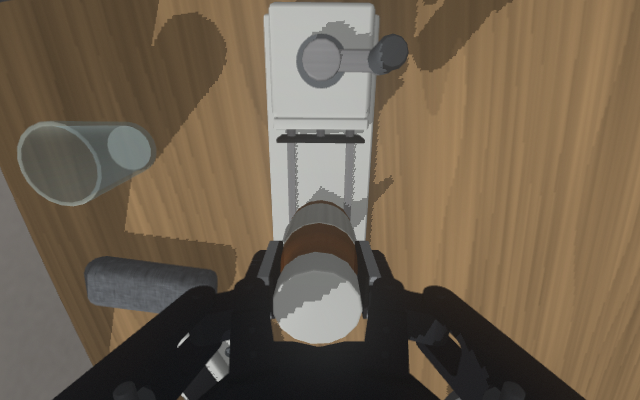

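View pics/top3z.png

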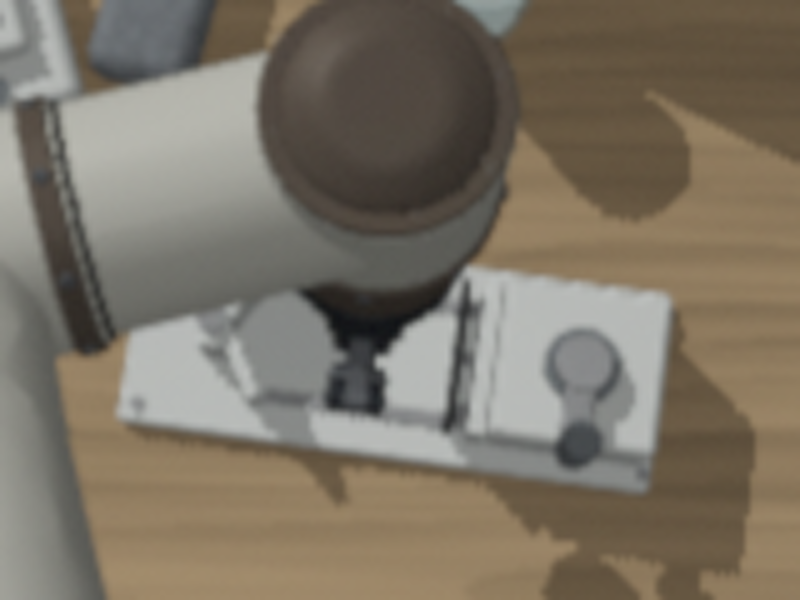

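The wrist view shows the grip at (393,50) and the hub at (320,59), both within about 2 px of my holder pose. The jaw's black pad line is at (320,138) and the bottle is centred at x≈319. I lower and release the bottle.

Request:
play_rows:
  moves:
    - [[0,0,-0.12],0,0.6]
    - [[0,0,-0.24],0,0.6]
    - [[0,0,-0.32],0,0.6]
    - [[0,0,-0.36],0,0.6]
    - [[0,0,-0.38],0,0.6]
    - [[0,0,-0.392],0,0.6]
    - [[0,0,-0.394],0,0.6]
    - [[0,0,-0.394],0,0.6]

```text
clock: 8.12
position: [583.3, -2.2, 226.4]
ee_rot: [-0.668, 0.744, -0.001, 0.002]
contact_force: [-0.4, -0.2, -0.6]
gripper_width: 39.2
```

Request:
play_rows:
  moves:
    - [[0,0,-0.004],0,0.6]
    - [[0,0,-0.005],0,0.6]
    - [[0,0,-0.005],0,0.3]
    - [[0,0,-0.005],0,-0.2]
    - [[0,0,-0.005],0,-1]
    - [[0,0,-0.005],0,-1]
    - [[0,0,-0.005],0,-1]
    - [[0,0,-0.005],0,-1]

```text
clock: 9.12
position: [583.3, -2.2, 224.9]
ee_rot: [-0.668, 0.744, -0.001, 0.002]
contact_force: [1.2, -0.1, -0.0]
gripper_width: 85.1
```

```bash
python3 - <<'E'
from h import *
w=arm.get_image('wrist'); save(w,'w4')
E
```

```text
(no output)
```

View pics/w4.png

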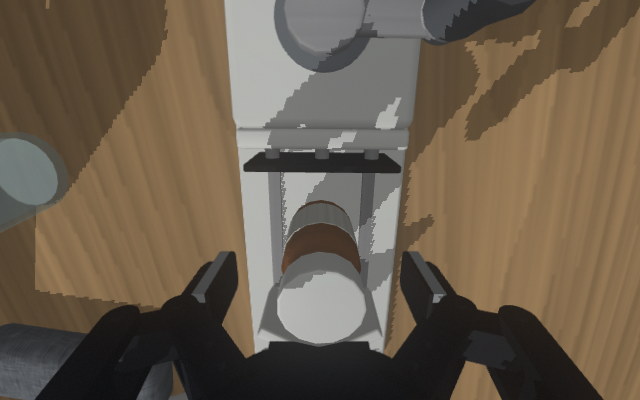

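The bottle stands free at (320,300), centred on the jaw. I go up and then over the grip.

Request:
play_rows:
  moves:
    - [[0,0,0.12],0,-1]
    - [[0,0,0.26],0,-1]
    - [[0,0,0.4],0,-1]
    - [[-0.08,-0.15,0.4],0,-1]
    - [[-0.16,-0.28,0.4],0,-1]
    - [[-0.19,-0.36,0.4],0,-1]
    - [[-0.19,-0.36,0.4],0,-1]
    - [[-0.19,-0.36,0.4],0,-1]

```text
clock: 10.18
position: [526.5, -109.9, 345.0]
ee_rot: [-0.668, 0.744, -0.001, 0.003]
contact_force: [-1.2, -0.3, 0.2]
gripper_width: 85.4
```

```bash
python3 - <<'E'
from h import *
w=arm.get_image('wrist'); save(w,'w5')
for y in (-105,-108,-111): print(y,proj(w,(526,y,115)))
p=arm.get_image('side'); save(p,'side5')
im=cv2.imread('pics/side5.png'); cv2.imwrite('pics/side5z.png',cv2.resize(im[120:280,220:420],None,fx=3.5,fy=3.5,interpolation=2))
E
```

```text
-105 [321.84248494 220.1562586 ]
-108 [321.42825004 216.50136409]
-111 [321.01030107 212.81376143]
```

View pics/w5.png

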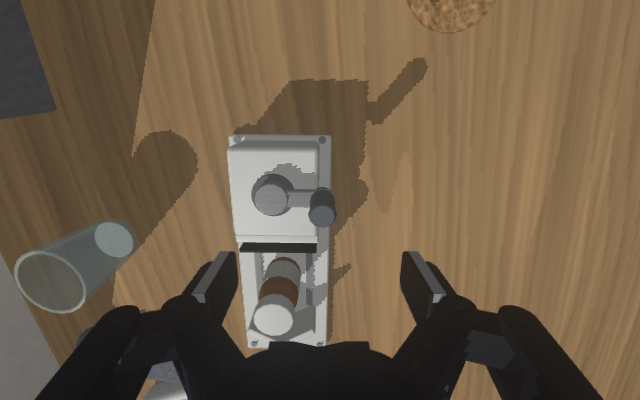

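View pics/side5z.png

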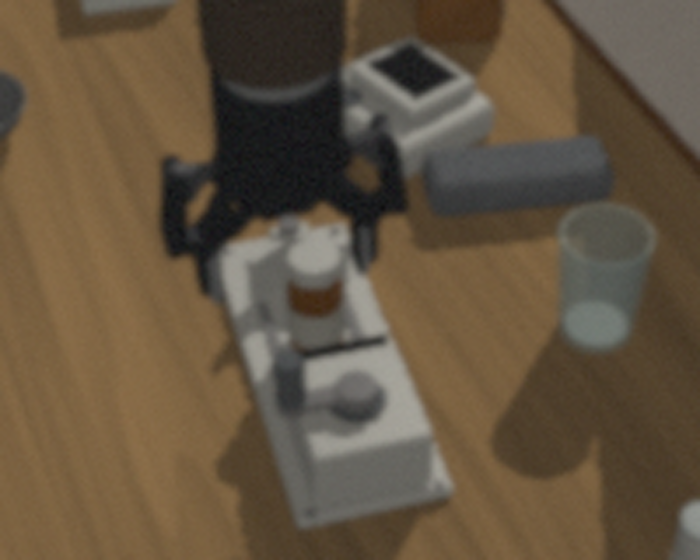

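The grip's top is centred at (321,213) px, which is world (526, -110) and lies under the grasp point. I descend and close on it.

Request:
play_rows:
  moves:
    - [[0,0,-0.12],0,-1]
    - [[0,0,-0.22],0,-1]
    - [[0,0,-0.28],0,-1]
    - [[0,0,-0.296],0,-1]
    - [[0,0,-0.296],0,0]
    - [[0,0,-0.296],0,0.5]
    - [[0,0,-0.296],0,0.8]
    - [[0,0,-0.296],0,1]
    - [[0,0,-0.296],0,1]
    - [[0,0,-0.296],0,1]
    - [[0,0,-0.296],0,1]
    - [[0,0,-0.296],0,1]

```text
clock: 11.78
position: [525.1, -109.6, 256.7]
ee_rot: [-0.668, 0.744, 0.001, 0.001]
contact_force: [-5.4, 1.2, 6.3]
gripper_width: 19.4
```

```bash
python3 - <<'E'
from h import *
w=arm.get_image('wrist'); save(w,'w6')
s=arm.read_state(); print(s['position'],s['contact_force'],s['wrist_torque'])
E
```

```text
[ 525.1604891  -109.61027906  256.66538161] [-5.85065244  1.98000306  6.43416209] [0.38804215 1.61394274 0.03153451]
```

View pics/w6.png

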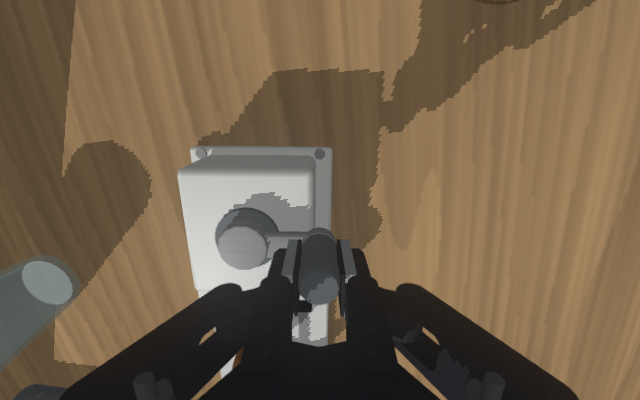

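The pads hold the grip (width 19.4). I compute the first arc.

```bash
cat > arc.py <<'E'
from h import *
import sys
# usage: axisx axisy step nrows [R]
ax,ay,step,n=map(float,sys.argv[1:5]); Rr=float(sys.argv[5]) if len(sys.argv)>5 else 45
s=arm.read_state(); P=np.array(s['position'])
d=P[:2]-[ax,ay]; a=np.degrees(np.arctan2(d[1],d[0])); th=(173.65-a)%360
f=s['contact_force']; tang=np.array([np.sin(np.radians(a)),-np.cos(np.radians(a))])
print('theta',round(th,1),'r',np.hypot(*d).round(2),'z',P[2].round(1),'Ftan',np.round(-f[:2]@tang,1),'Frad',np.round(f[:2]@d/np.hypot(*d),1),'F',np.round(f,1),'t',round(s['clock'],2))
print([[ [float(np.round((ax+Rr*np.cos(np.radians(a-step*k))-P[0])/300,3)),float(np.round((ay+Rr*np.sin(np.radians(a-step*k))-P[1])/300,3)),0],0,1] for k in range(1,int(n)+1)])
E
python3 arc.py 569.9 -114.6 5 12
```

```text
theta 0.0 r 45.02 z 256.7 Ftan -1.3 Frad 6.0 F [-5.9  2.   6.4] t 11.82
[[[0.002, 0.013, 0], 0, 1], [[0.005, 0.026, 0], 0, 1], [[0.009, 0.038, 0], 0, 1], [[0.015, 0.05, 0], 0, 1], [[0.021, 0.061, 0], 0, 1], [[0.028, 0.072, 0], 0, 1], [[0.037, 0.082, 0], 0, 1], [[0.046, 0.092, 0], 0, 1], [[0.055, 0.101, 0], 0, 1], [[0.066, 0.108, 0], 0, 1], [[0.077, 0.115, 0], 0, 1], [[0.089, 0.121, 0], 0, 1]]
```

Request:
play_rows:
  moves:
    - [[0.002,0.013,0],0,1]
    - [[0.005,0.026,0],0,1]
    - [[0.009,0.038,0],0,1]
    - [[0.015,0.05,0],0,1]
    - [[0.021,0.061,0],0,1]
    - [[0.028,0.072,0],0,1]
    - [[0.037,0.082,0],0,1]
    - [[0.046,0.092,0],0,1]
    - [[0.055,0.101,0],0,1]
    - [[0.066,0.108,0],0,1]
    - [[0.077,0.115,0],0,1]
    - [[0.089,0.121,0],0,1]

```text
clock: 13.32
position: [550.2, -74.4, 256.7]
ee_rot: [-0.668, 0.744, 0.002, -0.002]
contact_force: [-4.8, -4.3, 3.5]
gripper_width: 19.3
```

```bash
python3 arc.py 569.9 -114.6 7 12
```

```text
theta 57.5 r 44.74 z 256.7 Ftan 6.2 Frad -1.7 F [-4.8 -4.3  3.5] t 13.32
[[[0.017, 0.008, 0], 0, 1], [[0.034, 0.013, 0], 0, 1], [[0.052, 0.015, 0], 0, 1], [[0.071, 0.016, 0], 0, 1], [[0.089, 0.014, 0], 0, 1], [[0.107, 0.01, 0], 0, 1], [[0.124, 0.004, 0], 0, 1], [[0.14, -0.004, 0], 0, 1], [[0.156, -0.014, 0], 0, 1], [[0.17, -0.026, 0], 0, 1], [[0.182, -0.039, 0], 0, 1], [[0.193, -0.054, 0], 0, 1]]
```

Request:
play_rows:
  moves:
    - [[0.017,0.008,0],0,1]
    - [[0.034,0.013,0],0,1]
    - [[0.052,0.015,0],0,1]
    - [[0.071,0.016,0],0,1]
    - [[0.089,0.014,0],0,1]
    - [[0.107,0.01,0],0,1]
    - [[0.124,0.004,0],0,1]
    - [[0.14,-0.004,0],0,1]
    - [[0.156,-0.014,0],0,1]
    - [[0.17,-0.026,0],0,1]
    - [[0.182,-0.039,0],0,1]
    - [[0.193,-0.054,0],0,1]

```text
clock: 14.82
position: [607.8, -89.3, 256.8]
ee_rot: [-0.668, 0.744, 0.003, -0.002]
contact_force: [-2.5, 7.1, 2.0]
gripper_width: 19.4
```

```bash
python3 arc.py 569.9 -114.6 8 12
```

```text
theta 139.9 r 45.57 z 256.8 Ftan 7.3 Frad 1.9 F [-2.5  7.1  2. ] t 14.82
[[[0.009, -0.019, 0], 0, 1], [[0.017, -0.039, 0], 0, 1], [[0.022, -0.059, 0], 0, 1], [[0.024, -0.08, 0], 0, 1], [[0.023, -0.101, 0], 0, 1], [[0.019, -0.121, 0], 0, 1], [[0.013, -0.141, 0], 0, 1], [[0.003, -0.16, 0], 0, 1], [[-0.008, -0.177, 0], 0, 1], [[-0.022, -0.193, 0], 0, 1], [[-0.039, -0.206, 0], 0, 1], [[-0.056, -0.217, 0], 0, 1]]
```

Request:
play_rows:
  moves:
    - [[0.009,-0.019,0],0,1]
    - [[0.017,-0.039,0],0,1]
    - [[0.022,-0.059,0],0,1]
    - [[0.024,-0.08,0],0,1]
    - [[0.023,-0.101,0],0,1]
    - [[0.019,-0.121,0],0,1]
    - [[0.013,-0.141,0],0,1]
    - [[0.003,-0.16,0],0,1]
    - [[-0.008,-0.177,0],0,1]
    - [[-0.022,-0.193,0],0,1]
    - [[-0.039,-0.206,0],0,1]
    - [[-0.056,-0.217,0],0,1]

```text
clock: 16.32
position: [593.0, -153.4, 257.0]
ee_rot: [-0.668, 0.744, 0.001, 0.002]
contact_force: [6.4, 3.3, -4.6]
gripper_width: 19.4
```

```bash
python3 arc.py 569.9 -114.6 8 12
```

```text
theta 232.9 r 45.19 z 257.0 Ftan 7.2 Frad 0.4 F [ 6.4  3.3 -4.6] t 16.32
[[[-0.019, -0.009, 0], 0, 1], [[-0.039, -0.016, 0], 0, 1], [[-0.059, -0.019, 0], 0, 1], [[-0.08, -0.02, 0], 0, 1], [[-0.101, -0.019, 0], 0, 1], [[-0.122, -0.014, 0], 0, 1], [[-0.141, -0.006, 0], 0, 1], [[-0.159, 0.004, 0], 0, 1], [[-0.176, 0.017, 0], 0, 1], [[-0.191, 0.032, 0], 0, 1], [[-0.203, 0.048, 0], 0, 1], [[-0.213, 0.067, 0], 0, 1]]
```

Request:
play_rows:
  moves:
    - [[-0.019,-0.009,0],0,1]
    - [[-0.039,-0.016,0],0,1]
    - [[-0.059,-0.019,0],0,1]
    - [[-0.08,-0.02,0],0,1]
    - [[-0.101,-0.019,0],0,1]
    - [[-0.122,-0.014,0],0,1]
    - [[-0.141,-0.006,0],0,1]
    - [[-0.159,0.004,0],0,1]
    - [[-0.176,0.017,0],0,1]
    - [[-0.191,0.032,0],0,1]
    - [[-0.203,0.048,0],0,1]
    - [[-0.213,0.067,0],0,1]

```text
clock: 17.82
position: [529.0, -134.5, 256.9]
ee_rot: [-0.668, 0.744, 0.0, 0.001]
contact_force: [1.7, -7.0, -3.4]
gripper_width: 19.2
```

```bash
python3 arc.py 569.9 -114.6 8 12
```

```text
theta 327.7 r 45.45 z 256.9 Ftan 7.0 Frad 1.5 F [ 1.7 -7.  -3.4] t 17.82
[[[-0.006, 0.02, 0], 0, 1], [[-0.012, 0.04, 0], 0, 1], [[-0.014, 0.061, 0], 0, 1], [[-0.013, 0.082, 0], 0, 1], [[-0.009, 0.103, 0], 0, 1], [[-0.003, 0.123, 0], 0, 1], [[0.006, 0.141, 0], 0, 1], [[0.018, 0.159, 0], 0, 1], [[0.032, 0.174, 0], 0, 1], [[0.048, 0.188, 0], 0, 1], [[0.066, 0.199, 0], 0, 1], [[0.085, 0.207, 0], 0, 1]]
```

Request:
play_rows:
  moves:
    - [[-0.006,0.02,0],0,1]
    - [[-0.012,0.04,0],0,1]
    - [[-0.014,0.061,0],0,1]
    - [[-0.013,0.082,0],0,1]
    - [[-0.009,0.103,0],0,1]
    - [[-0.003,0.123,0],0,1]
    - [[0.006,0.141,0],0,1]
    - [[0.018,0.159,0],0,1]
    - [[0.032,0.174,0],0,1]
    - [[0.048,0.188,0],0,1]
    - [[0.066,0.199,0],0,1]
    - [[0.085,0.207,0],0,1]

```text
clock: 19.32
position: [552.6, -73.3, 256.7]
ee_rot: [-0.668, 0.745, 0.002, -0.002]
contact_force: [-7.0, -2.7, 4.3]
gripper_width: 19.5
```

```bash
python3 arc.py 569.9 -114.6 7 12
python3 - <<'E'
from h import *
p=arm.get_image('side'); save(p,'side7')
im=cv2.imread('pics/side7.png'); cv2.imwrite('pics/side7z.png',cv2.resize(im[160:280,250:390],None,fx=5,fy=5,interpolation=2))
E
```

```text
theta 60.9 r 44.77 z 256.7 Ftan 7.5 Frad 0.2 F [-7.  -2.7  4.3] t 19.32
[[[0.017, 0.007, 0], 0, 1], [[0.035, 0.011, 0], 0, 1], [[0.053, 0.012, 0], 0, 1], [[0.071, 0.012, 0], 0, 1], [[0.09, 0.009, 0], 0, 1], [[0.107, 0.004, 0], 0, 1], [[0.124, -0.003, 0], 0, 1], [[0.14, -0.012, 0], 0, 1], [[0.155, -0.023, 0], 0, 1], [[0.168, -0.036, 0], 0, 1], [[0.179, -0.05, 0], 0, 1], [[0.189, -0.066, 0], 0, 1]]
```

View pics/side7z.png

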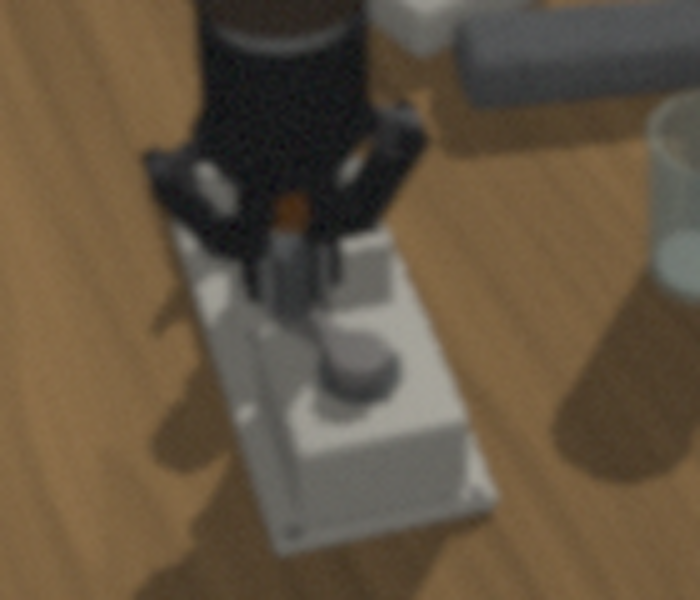

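The side view shows the arm hiding most of the bottle, though its amber band shows at (292,210), still upright. The crank is at about 421°, and the earliest seating is about 504°. I go on to about 495° and then take smaller steps.

Request:
play_rows:
  moves:
    - [[0.017,0.007,0],0,1]
    - [[0.035,0.011,0],0,1]
    - [[0.053,0.012,0],0,1]
    - [[0.071,0.012,0],0,1]
    - [[0.09,0.009,0],0,1]
    - [[0.107,0.004,0],0,1]
    - [[0.124,-0.003,0],0,1]
    - [[0.14,-0.012,0],0,1]
    - [[0.155,-0.023,0],0,1]
    - [[0.168,-0.036,0],0,1]
    - [[0.179,-0.05,0],0,1]

```text
clock: 20.75
position: [606.2, -87.0, 256.7]
ee_rot: [-0.668, 0.745, 0.003, -0.002]
contact_force: [-3.8, 6.9, 2.5]
gripper_width: 19.5
```

```bash
python3 arc.py 569.9 -114.6 4 5
python3 - <<'E'
from h import *
p=arm.get_image('side'); save(p,'side8')
im=cv2.imread('pics/side8.png'); cv2.imwrite('pics/side8z.png',cv2.resize(im[160:280,250:390],None,fx=5,fy=5,interpolation=2))
p=arm.get_image('top'); save(p,'top8')
im=cv2.imread('pics/top8.png'); cv2.imwrite('pics/top8z.png',cv2.resize(im[130:250,250:410],None,fx=5,fy=5,interpolation=2))
E
```

```text
theta 136.3 r 45.6 z 256.7 Ftan 7.8 Frad 1.1 F [-3.8  6.9  2.5] t 20.75
[[[0.004, -0.01, 0], 0, 1], [[0.01, -0.019, 0], 0, 1], [[0.015, -0.028, 0], 0, 1], [[0.019, -0.038, 0], 0, 1], [[0.022, -0.048, 0], 0, 1]]
```

View pics/side8z.png

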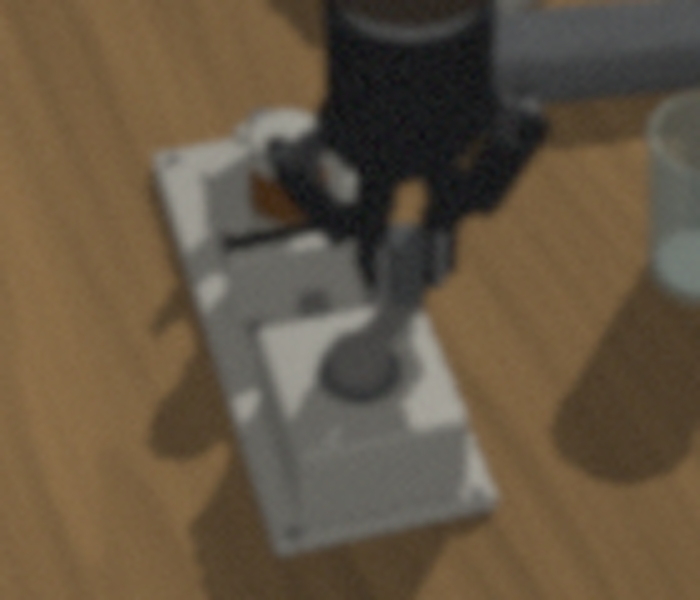

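View pics/top8z.png

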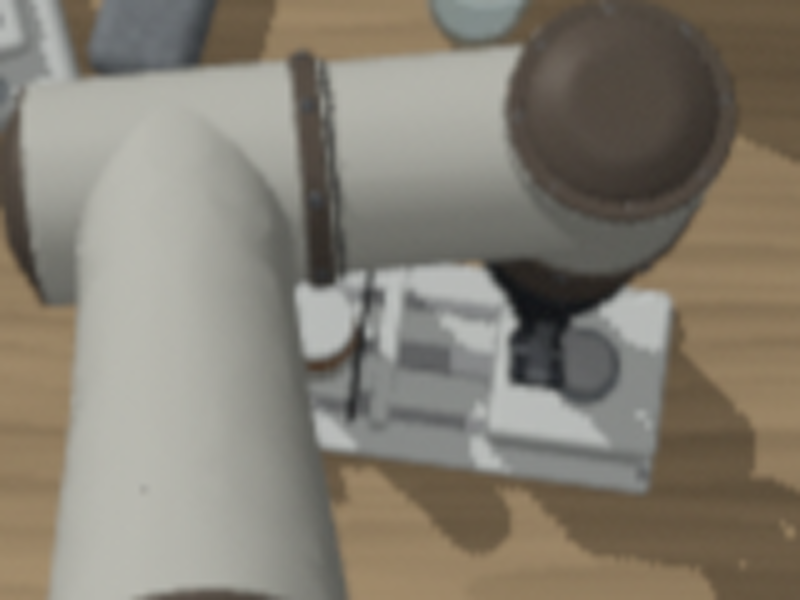

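Both views show the bottle upright against the pad, with its cap at about (325,320) in the top zoom. From here I feel for contact in steps of about 20° (38 N of squeeze at most per step).

Request:
play_rows:
  moves:
    - [[0.004,-0.01,0],0,1]
    - [[0.01,-0.019,0],0,1]
    - [[0.015,-0.028,0],0,1]
    - [[0.019,-0.038,0],0,1]
    - [[0.022,-0.048,0],0,1]

```text
clock: 21.48
position: [613.0, -100.2, 256.9]
ee_rot: [-0.668, 0.745, 0.004, -0.0]
contact_force: [-0.3, 7.0, 0.9]
gripper_width: 19.4
```

```bash
python3 arc.py 569.9 -114.6 4 6
```

```text
theta 155.2 r 45.46 z 256.9 Ftan 6.8 Frad 2.0 F [-0.3  7.   0.9] t 21.48
[[[0.001, -0.011, 0], 0, 1], [[0.004, -0.021, 0], 0, 1], [[0.005, -0.031, 0], 0, 1], [[0.006, -0.042, 0], 0, 1], [[0.006, -0.052, 0], 0, 1], [[0.006, -0.062, 0], 0, 1]]
```

Request:
play_rows:
  moves:
    - [[0.001,-0.011,0],0,1]
    - [[0.004,-0.021,0],0,1]
    - [[0.005,-0.031,0],0,1]
    - [[0.006,-0.042,0],0,1]
    - [[0.006,-0.052,0],0,1]
    - [[0.006,-0.062,0],0,1]

```text
clock: 22.22
position: [615.3, -117.2, 256.9]
ee_rot: [-0.668, 0.744, 0.004, 0.001]
contact_force: [0.3, 7.5, -1.1]
gripper_width: 19.4
```

```bash
python3 arc.py 569.9 -114.6 4 6
```

```text
theta 177.0 r 45.43 z 256.9 Ftan 7.5 Frad -0.2 F [ 0.3  7.5 -1.1] t 22.23
[[[-0.002, -0.01, 0], 0, 1], [[-0.004, -0.021, 0], 0, 1], [[-0.007, -0.031, 0], 0, 1], [[-0.01, -0.041, 0], 0, 1], [[-0.013, -0.051, 0], 0, 1], [[-0.018, -0.06, 0], 0, 1]]
```

Request:
play_rows:
  moves:
    - [[-0.002,-0.01,0],0,1]
    - [[-0.004,-0.021,0],0,1]
    - [[-0.007,-0.031,0],0,1]
    - [[-0.01,-0.041,0],0,1]
    - [[-0.013,-0.051,0],0,1]
    - [[-0.018,-0.06,0],0,1]

```text
clock: 22.98
position: [610.9, -133.7, 256.9]
ee_rot: [-0.668, 0.744, 0.003, 0.004]
contact_force: [3.4, 6.1, -2.0]
gripper_width: 19.7
```

```bash
python3 arc.py 569.9 -114.6 4 6
```

```text
theta 198.6 r 45.22 z 256.9 Ftan 7.0 Frad 0.5 F [ 3.4  6.1 -2. ] t 22.98
[[[-0.005, -0.009, 0], 0, 1], [[-0.011, -0.018, 0], 0, 1], [[-0.017, -0.027, 0], 0, 1], [[-0.023, -0.035, 0], 0, 1], [[-0.031, -0.042, 0], 0, 1], [[-0.038, -0.05, 0], 0, 1]]
```

Request:
play_rows:
  moves:
    - [[-0.005,-0.009,0],0,1]
    - [[-0.011,-0.018,0],0,1]
    - [[-0.017,-0.027,0],0,1]
    - [[-0.023,-0.035,0],0,1]
    - [[-0.031,-0.042,0],0,1]
    - [[-0.038,-0.05,0],0,1]

```text
clock: 23.72
position: [601.0, -147.4, 257.0]
ee_rot: [-0.668, 0.744, 0.002, 0.006]
contact_force: [4.4, 4.6, -3.4]
gripper_width: 19.0
```

```bash
python3 arc.py 569.9 -114.6 4 6
```

```text
theta 220.2 r 45.2 z 257.0 Ftan 6.3 Frad -0.3 F [ 4.4  4.6 -3.4] t 23.73
[[[-0.008, -0.006, 0], 0, 1], [[-0.017, -0.013, 0], 0, 1], [[-0.025, -0.019, 0], 0, 1], [[-0.034, -0.024, 0], 0, 1], [[-0.044, -0.028, 0], 0, 1], [[-0.054, -0.032, 0], 0, 1]]
```

Request:
play_rows:
  moves:
    - [[-0.008,-0.006,0],0,1]
    - [[-0.017,-0.013,0],0,1]
    - [[-0.025,-0.019,0],0,1]
    - [[-0.034,-0.024,0],0,1]
    - [[-0.044,-0.028,0],0,1]
    - [[-0.054,-0.032,0],0,1]

```text
clock: 24.48
position: [587.0, -156.5, 257.0]
ee_rot: [-0.668, 0.744, -0.001, 0.009]
contact_force: [7.1, 0.2, -5.9]
gripper_width: 19.2
```

```bash
python3 arc.py 569.9 -114.6 4 6
python3 - <<'E'
from h import *
p=arm.get_image('side'); save(p,'side9')
im=cv2.imread('pics/side9.png'); cv2.imwrite('pics/side9z.png',cv2.resize(im[160:280,250:390],None,fx=5,fy=5,interpolation=2))
p=arm.get_image('top'); save(p,'top9')
im=cv2.imread('pics/top9.png'); cv2.imwrite('pics/top9z.png',cv2.resize(im[130:250,250:410],None,fx=5,fy=5,interpolation=2))
E
```

```text
theta 241.5 r 45.24 z 257.0 Ftan 6.6 Frad 2.4 F [ 7.1  0.2 -5.9] t 24.48
[[[-0.01, -0.003, 0], 0, 1], [[-0.02, -0.006, 0], 0, 1], [[-0.03, -0.008, 0], 0, 1], [[-0.041, -0.009, 0], 0, 1], [[-0.051, -0.01, 0], 0, 1], [[-0.062, -0.01, 0], 0, 1]]
```

View pics/side9z.png

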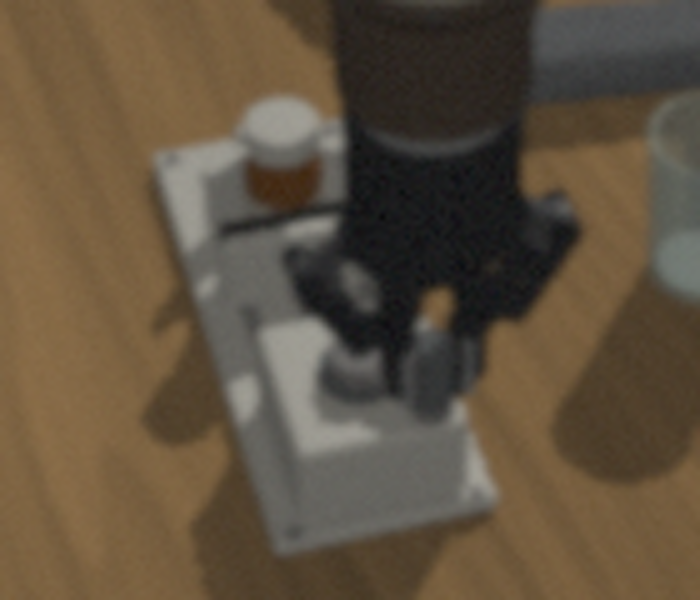

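View pics/top9z.png

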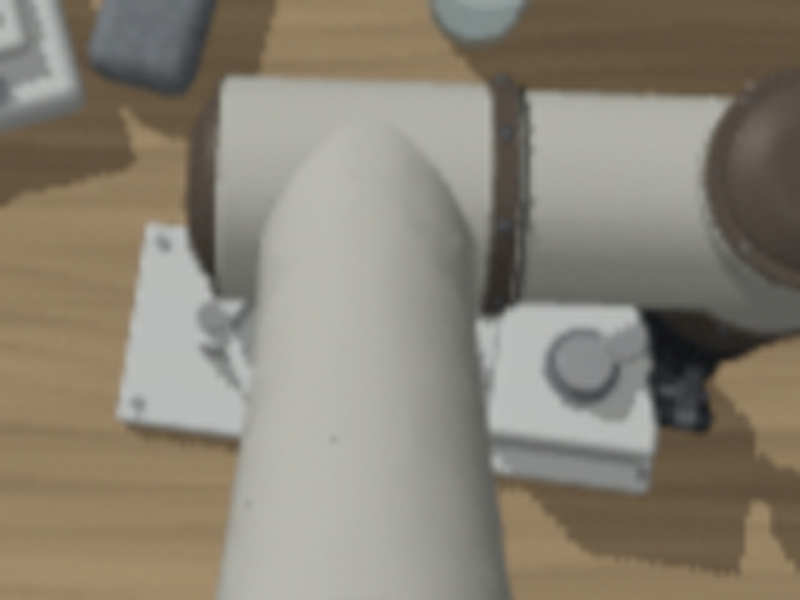

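The bottle is upright against the pad with the pad line at (280,215). The feel is still free at about 601°, so I continue.

Request:
play_rows:
  moves:
    - [[-0.01,-0.003,0],0,1]
    - [[-0.02,-0.006,0],0,1]
    - [[-0.03,-0.008,0],0,1]
    - [[-0.041,-0.009,0],0,1]
    - [[-0.051,-0.01,0],0,1]
    - [[-0.062,-0.01,0],0,1]

```text
clock: 25.32
position: [570.1, -160.5, 257.1]
ee_rot: [-0.668, 0.744, -0.004, 0.011]
contact_force: [8.6, -6.6, -7.6]
gripper_width: 19.3
```

```bash
python3 arc.py 569.9 -114.6 4 6
```

```text
theta 263.4 r 45.9 z 257.1 Ftan 8.6 Frad 6.7 F [ 8.6 -6.6 -7.6] t 25.32
[[[-0.01, 0.003, 0], 0, 1], [[-0.021, 0.004, 0], 0, 1], [[-0.031, 0.006, 0], 0, 1], [[-0.041, 0.009, 0], 0, 1], [[-0.051, 0.012, 0], 0, 1], [[-0.061, 0.016, 0], 0, 1]]
```

The tangential force rose slightly (8.6), so I use a shorter step.

Request:
play_rows:
  moves:
    - [[-0.01,0.003,0],0,1]
    - [[-0.021,0.004,0],0,1]
    - [[-0.031,0.006,0],0,1]

```text
clock: 25.7
position: [562.3, -160.0, 257.0]
ee_rot: [-0.669, 0.743, -0.006, 0.012]
contact_force: [6.8, -9.7, -6.8]
gripper_width: 19.2
```

```bash
python3 arc.py 569.9 -114.6 4 6
python3 -c "
from h import *
s=arm.read_state();print(s['ee_rot'],s['wrist_torque'])"
```

```text
theta 273.2 r 46.06 z 257.0 Ftan 8.3 Frad 8.5 F [ 6.8 -9.7 -6.8] t 25.7
[[[-0.01, 0.006, 0], 0, 1], [[-0.02, 0.008, 0], 0, 1], [[-0.03, 0.012, 0], 0, 1], [[-0.039, 0.016, 0], 0, 1], [[-0.049, 0.021, 0], 0, 1], [[-0.057, 0.026, 0], 0, 1]]
[-0.6686397   0.74346709 -0.00644444  0.01166642] [-2.81307607 -1.20251643 -0.05264443]
```

```bash
sed -i "s/P=np.array(s\['position'\])/from scipy.spatial.transform import Rotation as Q; P=np.array(s['position'])+Q.from_quat(s['ee_rot']).apply([0,0,155.])/" arc.py; python3 arc.py 569.9 -114.6 3.5 4; python3 arc.py 569.9 -114.6 3.5 4 46.5
python3 - <<'E'
from h import *
p=arm.get_image('side'); save(p,'side10')
im=cv2.imread('pics/side10.png'); cv2.imwrite('pics/side10z.png',cv2.resize(im[160:280,250:390],None,fx=5,fy=5,interpolation=2))
E
```

```text
theta 268.3 r 44.63 z 102.1 Ftan 7.5 Frad 9.2 F [ 6.8 -9.7 -6.8] t 25.7
[[[-0.009, -0.0, 0], 0, 1], [[-0.018, 0.001, 0], 0, 1], [[-0.027, 0.003, 0], 0, 1], [[-0.036, 0.006, 0], 0, 1]]
theta 268.3 r 44.63 z 102.1 Ftan 7.5 Frad 9.2 F [ 6.8 -9.7 -6.8] t 25.7
[[[-0.01, -0.005, 0], 0, 1], [[-0.019, -0.004, 0], 0, 1], [[-0.028, -0.001, 0], 0, 1], [[-0.038, 0.001, 0], 0, 1]]
```

View pics/side10z.png

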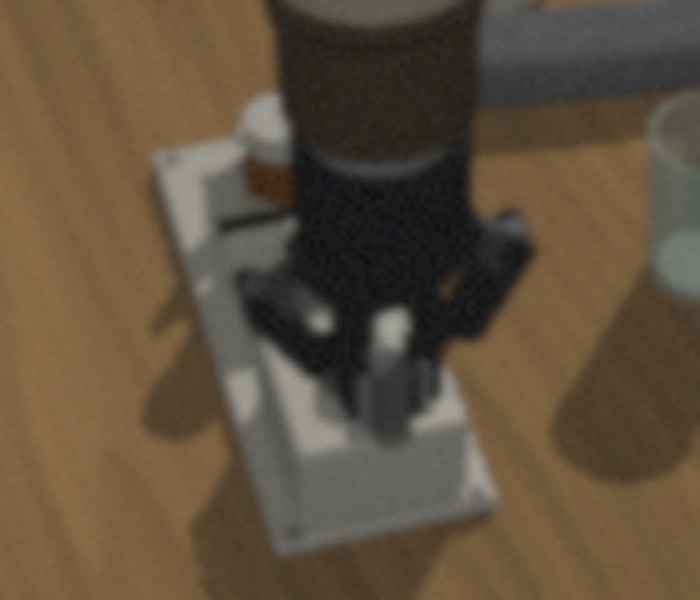

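The corrected crank angle is about 628°, with Ftan 7.5, still near free. The bottle is upright at (265,150). I continue in 14° steps with the radial offset eased.

Request:
play_rows:
  moves:
    - [[-0.01,-0.004,0],0,1]
    - [[-0.019,-0.004,0],0,1]
    - [[-0.028,-0.001,0],0,1]
    - [[-0.038,0.001,0],0,1]

```text
clock: 26.25
position: [552.3, -159.0, 256.8]
ee_rot: [-0.669, 0.743, -0.008, 0.014]
contact_force: [7.1, 1.4, -6.7]
gripper_width: 19.2
```

```bash
python3 arc.py 569.9 -114.6 3.5 5 46
```

```text
theta 280.1 r 45.24 z 101.9 Ftan 6.4 Frad -3.4 F [ 7.1  1.4 -6.7] t 26.25
[[[-0.01, 0.0, 0], 0, 1], [[-0.018, 0.004, 0], 0, 1], [[-0.027, 0.008, 0], 0, 1], [[-0.035, 0.012, 0], 0, 1], [[-0.043, 0.017, 0], 0, 1]]
```

```bash
python3 arc.py 569.9 -114.6 3.5 5 45.2
```

```text
theta 280.1 r 45.24 z 101.9 Ftan 6.4 Frad -3.4 F [ 7.1  1.4 -6.7] t 26.25
[[[-0.009, 0.003, 0], 0, 1], [[-0.017, 0.006, 0], 0, 1], [[-0.026, 0.01, 0], 0, 1], [[-0.034, 0.015, 0], 0, 1], [[-0.041, 0.02, 0], 0, 1]]
```

Request:
play_rows:
  moves:
    - [[-0.009,0.002,0],0,1]
    - [[-0.018,0.006,0],0,1]
    - [[-0.027,0.01,0],0,1]
    - [[-0.035,0.014,0],0,1]
    - [[-0.043,0.019,0],0,1]

```text
clock: 26.88
position: [540.5, -153.8, 256.8]
ee_rot: [-0.669, 0.743, -0.009, 0.015]
contact_force: [6.8, -4.3, -5.4]
gripper_width: 19.7
```

```bash
python3 arc.py 569.9 -114.6 3.5 5 45.2
```

```text
theta 295.8 r 45.26 z 101.8 Ftan 8.1 Frad -0.0 F [ 6.8 -4.3 -5.4] t 26.88
[[[-0.008, 0.005, 0], 0, 1], [[-0.015, 0.011, 0], 0, 1], [[-0.022, 0.017, 0], 0, 1], [[-0.028, 0.023, 0], 0, 1], [[-0.035, 0.03, 0], 0, 1]]
```

Request:
play_rows:
  moves:
    - [[-0.008,0.005,0],0,1]
    - [[-0.015,0.011,0],0,1]
    - [[-0.022,0.017,0],0,1]
    - [[-0.028,0.023,0],0,1]

```text
clock: 27.38
position: [532.6, -147.6, 256.6]
ee_rot: [-0.669, 0.743, -0.01, 0.014]
contact_force: [5.2, -5.3, -3.7]
gripper_width: 19.4
```

```bash
python3 arc.py 569.9 -114.6 3.5 5 45.2
```

```text
theta 308.1 r 45.4 z 101.7 Ftan 7.5 Frad 0.1 F [ 5.2 -5.3 -3.7] t 27.38
[[[-0.006, 0.007, 0], 0, 1], [[-0.012, 0.014, 0], 0, 1], [[-0.017, 0.022, 0], 0, 1], [[-0.022, 0.029, 0], 0, 1], [[-0.027, 0.037, 0], 0, 1]]
```

Request:
play_rows:
  moves:
    - [[-0.006,0.007,0],0,1]
    - [[-0.012,0.014,0],0,1]
    - [[-0.017,0.022,0],0,1]
    - [[-0.022,0.029,0],0,1]
    - [[-0.027,0.037,0],0,1]

```text
clock: 28.0
position: [524.8, -137.4, 256.6]
ee_rot: [-0.669, 0.743, -0.011, 0.014]
contact_force: [4.2, -5.8, -3.1]
gripper_width: 19.5
```

```bash
python3 arc.py 569.9 -114.6 3.5 5 45.2
python3 - <<'E'
from h import *
p=arm.get_image('side'); save(p,'side11')
im=cv2.imread('pics/side11.png'); cv2.imwrite('pics/side11z.png',cv2.resize(im[160:280,250:390],None,fx=5,fy=5,interpolation=2))
E
```

```text
theta 324.1 r 45.6 z 101.7 Ftan 7.2 Frad -0.8 F [ 4.2 -5.8 -3.1] t 28.0
[[[-0.003, 0.009, 0], 0, 1], [[-0.007, 0.017, 0], 0, 1], [[-0.01, 0.026, 0], 0, 1], [[-0.013, 0.035, 0], 0, 1], [[-0.015, 0.044, 0], 0, 1]]
```

View pics/side11z.png

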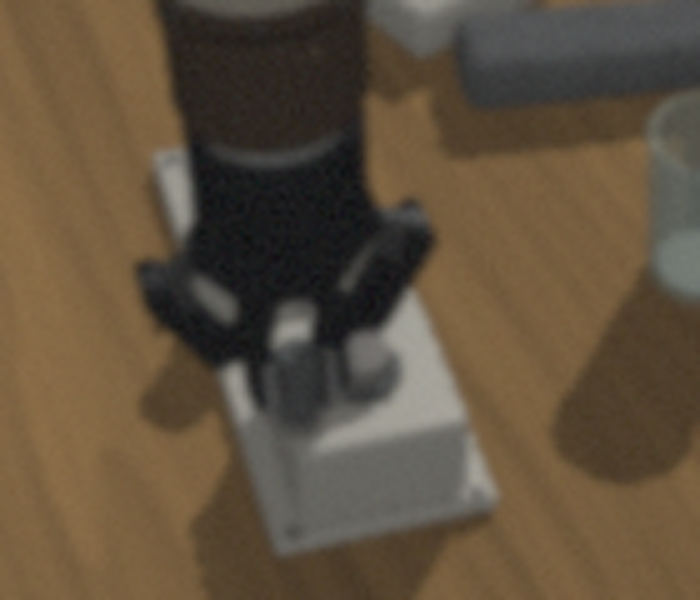

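The arm hides the bottle in this view, so I go on by feel.

Request:
play_rows:
  moves:
    - [[-0.003,0.009,0],0,1]
    - [[-0.007,0.017,0],0,1]
    - [[-0.01,0.026,0],0,1]
    - [[-0.013,0.035,0],0,1]

```text
clock: 28.55
position: [520.8, -127.6, 256.5]
ee_rot: [-0.669, 0.743, -0.011, 0.013]
contact_force: [2.5, -5.7, -3.4]
gripper_width: 19.3
```

```bash
python3 arc.py 569.9 -114.6 3.5 5 45.2
```

```text
theta 337.2 r 45.7 z 101.6 Ftan 6.2 Frad -0.8 F [ 2.5 -5.7 -3.4] t 28.55
[[[-0.001, 0.009, 0], 0, 1], [[-0.003, 0.018, 0], 0, 1], [[-0.004, 0.028, 0], 0, 1], [[-0.004, 0.037, 0], 0, 1], [[-0.005, 0.046, 0], 0, 1]]
```

Request:
play_rows:
  moves:
    - [[-0.001,0.009,0],0,1]
    - [[-0.003,0.018,0],0,1]
    - [[-0.004,0.028,0],0,1]
    - [[-0.004,0.037,0],0,1]

```text
clock: 29.05
position: [519.3, -117.8, 256.5]
ee_rot: [-0.669, 0.743, -0.011, 0.011]
contact_force: [2.1, -8.7, -1.5]
gripper_width: 19.3
```

```bash
python3 arc.py 569.9 -114.6 3.5 5 45.2
```

```text
theta 349.3 r 45.75 z 101.6 Ftan 8.8 Frad -1.4 F [ 2.1 -8.7 -1.5] t 29.05
[[[0.001, 0.009, 0], 0, 1], [[0.002, 0.019, 0], 0, 1], [[0.002, 0.028, 0], 0, 1], [[0.004, 0.037, 0], 0, 1], [[0.005, 0.046, 0], 0, 1]]
```

Request:
play_rows:
  moves:
    - [[0.001,0.009,0],0,1]
    - [[0.002,0.019,0],0,1]
    - [[0.002,0.023,0],0,1]

```text
clock: 29.42
position: [519.6, -112.3, 256.6]
ee_rot: [-0.669, 0.743, -0.012, 0.01]
contact_force: [1.4, -9.5, -0.8]
gripper_width: 19.3
```

```bash
python3 arc.py 569.9 -114.6 3.5 5 45.2
```

```text
theta 355.6 r 45.72 z 101.6 Ftan 9.5 Frad -1.8 F [ 1.4 -9.5 -0.8] t 29.43
[[[0.002, 0.009, 0], 0, 1], [[0.004, 0.018, 0], 0, 1], [[0.005, 0.027, 0], 0, 1], [[0.007, 0.036, 0], 0, 1], [[0.01, 0.045, 0], 0, 1]]
```

Request:
play_rows:
  moves:
    - [[0.002,0.009,0],0,1]
    - [[0.004,0.018,0],0,1]
    - [[0.005,0.024,0],0,1]

```text
clock: 29.8
position: [520.5, -106.9, 256.5]
ee_rot: [-0.669, 0.743, -0.012, 0.007]
contact_force: [-0.1, -11.4, -1.2]
gripper_width: 19.5
```

```bash
python3 arc.py 569.9 -114.6 3.5 5 45.2
```

```text
theta 1.9 r 45.71 z 101.6 Ftan 11.3 Frad -1.5 F [ -0.1 -11.4  -1.2] t 29.8
[[[0.003, 0.009, 0], 0, 1], [[0.005, 0.018, 0], 0, 1], [[0.008, 0.027, 0], 0, 1], [[0.011, 0.035, 0], 0, 1], [[0.015, 0.044, 0], 0, 1]]
```

The stiffening is clear: 6.2, 8.8, 9.5, then 11.3 N, or about 30 N of squeeze. I add one small step of about 5° for margin.

Request:
play_rows:
  moves:
    - [[0.003,0.009,0],0,1]
    - [[0.005,0.018,0],0,1]

```text
clock: 30.05
position: [521.5, -103.5, 256.6]
ee_rot: [-0.669, 0.743, -0.012, 0.005]
contact_force: [0.7, -11.4, -0.6]
gripper_width: 19.5
```

```bash
python3 arc.py 569.9 -114.6 3.5 5 45.2
python3 - <<'E'
from h import *
for n in ('side','top'):
    p=arm.get_image(n); save(p,n+'12')
im=cv2.imread('pics/side12.png'); cv2.imwrite('pics/side12z.png',cv2.resize(im[140:280,230:390],None,fx=5,fy=4,interpolation=2))
im=cv2.imread('pics/top12.png'); cv2.imwrite('pics/top12z.png',cv2.resize(im[130:250,250:410],None,fx=5,fy=5,interpolation=2))
E
```

```text
theta 5.7 r 45.71 z 101.6 Ftan 11.0 Frad -3.1 F [  0.7 -11.4  -0.6] t 30.05
[[[0.004, 0.009, 0], 0, 1], [[0.007, 0.017, 0], 0, 1], [[0.01, 0.026, 0], 0, 1], [[0.014, 0.034, 0], 0, 1], [[0.018, 0.043, 0], 0, 1]]
```

View pics/top12z.png

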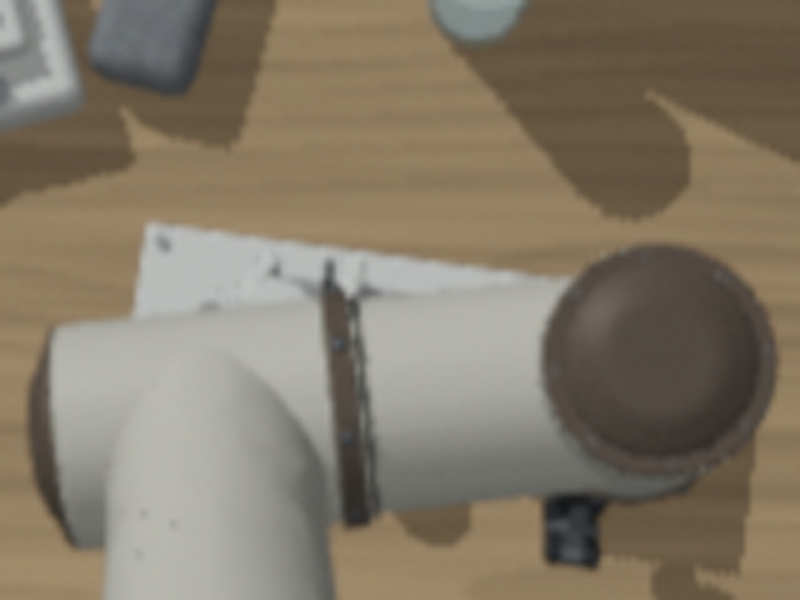

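The crank is at about 725°, roughly 35–40 N of squeeze by both force and angle. In the top view the arm covers the bottle. I release the grip and rise.

Request:
play_rows:
  moves:
    - [[0,0,0],0,0.5]
    - [[0,0,0],0,-0.3]
    - [[0,0,0],0,-1]
    - [[0,0,0],0,-1]
    - [[0,0,0],0,-1]
    - [[0,0,0.05],0,-1]
    - [[0,0,0.15],0,-1]
    - [[0,0,0.3],0,-1]
    - [[0,0,0.45],0,-1]
    - [[-0.1,-0.1,0.5],0,-1]
    - [[-0.2,-0.2,0.5],0,-1]
    - [[-0.2,-0.2,0.5],0,-1]

```text
clock: 31.65
position: [459.5, -164.5, 408.2]
ee_rot: [-0.668, 0.744, -0.012, 0.006]
contact_force: [0.6, 0.2, 0.7]
gripper_width: 85.1
```

```bash
python3 - <<'E'
from h import *
for n in ('side','top'):
    p=arm.get_image(n); save(p,n+'13')
im=cv2.imread('pics/side13.png'); cv2.imwrite('pics/side13z.png',cv2.resize(im[140:280,230:390],None,fx=4.5,fy=4.2,interpolation=2))
im=cv2.imread('pics/top13.png'); cv2.imwrite('pics/top13z.png',cv2.resize(im[130:250,250:410],None,fx=5,fy=5,interpolation=2))
E
```

```text
(no output)
```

View pics/side13z.png

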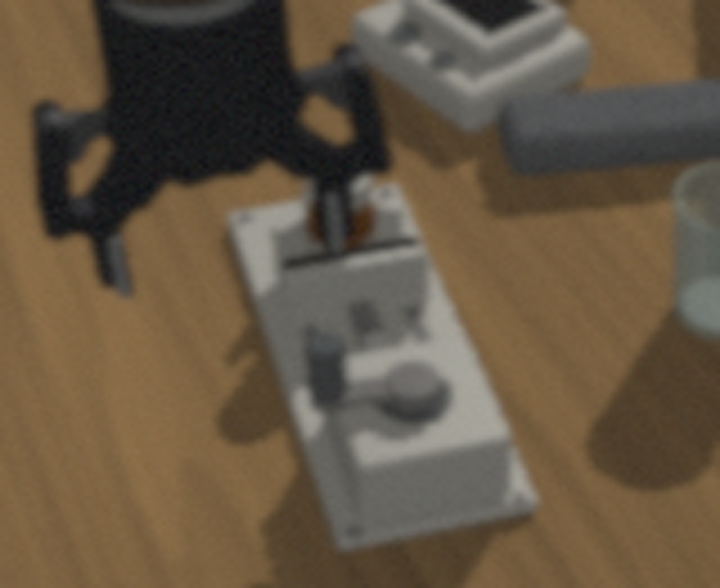

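View pics/top13z.png

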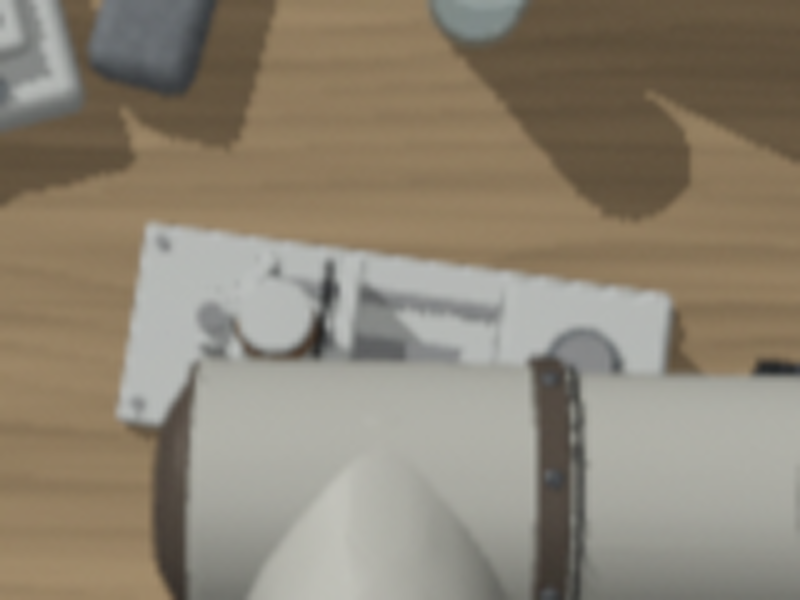

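```bash
python3 - <<'E'
from h import *
p=arm.get_image('top')
w=ray(p,(250+275/5-.4,130+315/5-.4),96)
t=(581.4,-19.3,-.1108); c,s=np.cos(t[2]),np.sin(t[2]); d=w[:2]-t[:2]
print(w, 'holder x,y',c*d[0]+s*d[1], -s*d[0]+c*d[1])
print(arm.look_for('bottle_mid',p)[:1], arm.read_state()['contact_force'])
print(arm.job_done())
E
```

```text
[587.61087129  43.86713     96.        ] holder x,y -0.8118203013030136 63.4665438008757
[{'centre': [585.6, 46.9, 95.5], 'conf': 0.49}] [ 0.14156479 -0.55944112 -0.37400818]
the job is handed in; nothing more can be done
None
```

I stood the bottle on the plate, wound the crank clockwise about two turns (roughly 725°) without letting go, then released the grip and handed the job in at about 32 s. No verdict came back.

- **Squeeze:** the force at the grip went from about 7 N running free to about 11 N. The force suggests about 30 N of squeeze and the crank angle about 40 N. I couldn't measure it directly.
- **Bottle:** it looks upright in the last pictures, and its cap measures about x -1, y +63 mm in the holder, which fits the V stop. The network put the bottle about 3 mm further along y, within its error. Part of the bottle was hidden by the fingers or the arm in both pictures.
- **Clearance:** the hand is well clear of the grip and touching nothing. The things I could see near the holder had not moved, but I didn't re-measure every bystander.
- **Disagreement on the way:** in the second turn the tool tilted by up to about 2°. This skewed the crank angle by about 5° and added some sideways force, until I switched to working from the grasp point.

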